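# Check the gas charge of the soda keg with a stick gauge

### The job

Take the stick gauge out of its cup and press it straight down onto the gas valve of the little steel keg, fully home and firmly (with more than 12 N but never more than 22 N), for about a second so that the gas pushes the indicator rod out to its full reading. Then stand the gauge back upright in its cup and let go, with the rod still out, never touching the rod itself and leaving the other things on the counter where they are.

Things in the scene. Friction and masses are not known exactly. Their poses are not given: they have to be found in the camera images.
- gauge: stick gauge, a smooth upright steel cylinder 22 mm in diameter and 80 mm tall, about 140 g, loose, standing in its cup, mouth down. Origin at the centre of its mouth (underside), z up along its axis. The lowest 14 mm flare to a bell 36 mm in outer diameter. A thin black finger flange, 38 mm in diameter, lies 30 to 35 mm above the mouth.
- grip (a point): on the gauge's axis, 58 mm above its mouth: the middle of the plain 22 mm cylinder to grip from above (free from 37 to 78 mm above the mouth, any side). The rod comes out of the gauge's top centre, between the fingers.
- seat (a point): on the gauge's axis, 20 mm above its mouth: the flat seat at the end of the bore. The mouth is a funnel that narrows from about 28 mm to the bore of 14 mm, 12 mm up. A small foot in the middle of the seat drives the rod; it moves up only when pushed with more than 3.6 N.
- rod (a joint): how far (m) the gauge's white indicator rod, 6 mm in diameter, has come out: 0 at the start, 6 to 21 mm for a full reading, depending on the unknown gas pressure. It moves 5 times as far as the foot, against a spring, and stays where it was pushed when the gauge comes off the valve.
- rod_top (a point): the tip of the indicator rod, 85 mm above the gauge's mouth at the start
- keg: squat stainless soda keg, 140 mm in diameter, top face 100 mm above the counter, fixed. Origin at the centre of its underside. The gas valve (black rubber collar with a tall thin brass stem) stands on its top 30 mm from the centre on the keg's +x side.
- plug (a point): top of the keg's relief plug, short with a black cap, 22 mm in diameter and 16 mm tall, on the keg's -x side, 60 mm from the valve; to be left alone
- collar (a point): centre of the top of the valve's rubber collar (32 mm in diameter), 104 mm above the keg's underside. The upright brass stem, 11 mm in diameter, comes out of it, its top 25 to 51 mm above this point (unknown), its axis up to about 3 mm off in x and in y; it gives way sideways under about 1 N. The funnel centres it.
- valve_base (a point): the same point on the collar, to tell how the valve acts: a 5 mm steel pin stands 7 mm proud of the stem and the gas holds it up with a steady 4 to 7 N. The gauge's foot meets the pin, the rod comes out, the pin sinks, then the seat meets the stem's top, which gives way above some 10 N like a spring of 6 N per mm. Home: the push exceeds 12 N in all. Over 22 N damages the valve.
- holder: the gauge's dark steel cup, fixed: a round foot 80 mm in diameter carrying an open cup 62 mm in outer diameter and 26 mm high, about 54 mm wide inside at the rim and 44 mm at the floor. Origin at the centre of its underside.
- holder_floor (a point): centre of the cup's inner floor, 5 mm above the counter; the gauge stands here on its mouth, with its origin at this point, to within 4 mm to the side
- bowl: glass bowl, 130 mm across and 55 mm high, loose bystander, origin under its centre
- colander: steel colander bowl, 180 mm across, with two loop handles, and 85 mm high, loose bystander, origin under its centre
- rest: white ceramic chopstick rest, 20 x 60 x 20 mm, loose bystander, origin under its centre
- spoon: wooden spoon, 260 mm long, lying crosswise on the counter beyond the keg and the cup, loose bystander
- mill: wooden pepper mill, 54 mm in diameter and 150 mm tall, loose bystander, origin under its centre
- soy: soy sauce bottle, 58 mm in diameter and 170 mm tall, loose bystander, origin under its centre

How it is judged:
By the outcome, as a careful person would: the job done as asked, in the order asked, and still so for the second after the job is handed in, with the robot touching nothing.
It also fails if it takes over 69 s, if anything falls off the work surface, if the arm or the gripper's body presses on something with over 40 N, if the wrist force passes 120 N, or if a joint passes its speed limit or range.

### The arm

A 6-joint arm with a two-finger parallel gripper is mounted at the origin on the work surface. World frame = base frame: x ahead of the robot, y to its left, z up, the work surface at z = 0. Lengths are in m, angles in rad, forces in N, time in s.
With the tool pointing down it reaches from about 0.425 to 0.95 m from the base axis. Payload 3.5 kg.
Tool frame: the origin (TCP) lies between the finger pads; the fingertips stand 14 mm ahead of it and the grasp point (between the pads) lies 5 mm behind it; z points along the fingers, y is the line along which they close (so a half turn about z gives the same grasp; the last joint's range is limited). The gripper opens to 85 mm and grips with 20 to 120 N. Pads are 22 mm wide; open, the fingers measure 114 mm over their backs; the gripper's body (76 mm by 85 mm) begins 54 mm behind the grasp point. The pads swing forward as they close: fully open they stand 13 mm farther back than shut.
Start: joints at [-1.495, 0.286, 1.577, -0, 1.279, -0.15], TCP at [0.151, -0.658, 0.245] pointing down, gripper open.
Joint ranges: [-2.77, 2.77], [-0.9, 2.22], [0.21, 2.48], [-1.53, 4.67], [0.24, 2.81], [-2.84, 2.84]. Speed limits (rad/s): [2.79, 2.79, 3.14, 3.14, 3.14, 3.14].

### API

Orientations are given as a unit quaternion [x, y, z, w].
In Python, from plant import * gives the robot as it stands.
- The arm moves only by the tool step_arm, never from a script. Its argument "commands" is a list of rows, each an object of numbers: "gripper": the gripper's target within -1 to 1 (shut at 1, half-way at 0, fully open at -1); "x", "y", "z": the shift along the tool's x, y, z in mm; "spin": the turn about the tool's z in degrees. A call has exactly 10 rows; each row shifts and turns the commanded pose from where the row before left it, along the tool's axes as they then stand; what a row does not reach is not made up. A row lasts 1/10 s, in which the tool goes at most 50 mm and 8.59 degrees, less where a joint would pass 70% of its speed; a pose out of reach is approached as far as the arm can. A call with a gripper value outside its range is refused whole. The fingers move at their own pace and stop on an object; "force" is the grip in N (left out, the last holds). Time passes only in rows, so rows that do not move let the fingers close, or fill a call up. It gives the time, the measured TCP pose, the force, the opening and the grip force at its end, in the units of the state.
- get_state(): the state, without advancing time (a new reading comes with each control period).
- read_camera(name): name is "side" or "top" or "wrist"; returns a dict with "color" (420x560x3 uint8, red, green, blue), "z_map" (420x560 float32, m along the optical axis (not along the pixel's ray), 0 where there is no reading), "fx", "fy", "cx", "cy" (pixels), "eye" and "attitude" of the camera in the world; the wrist camera has in their place "mount" (4x4, takes a point from camera to tool coordinates, whose origin is the TCP and whose axes are the flange's). Camera axes: x right, y up, looking along -z (the intrinsics and any distortion apply to the point x, -y, -z); pixel columns grow to the right and rows downward; lengths in m; the calibration is good to about 2 mm. The wrist camera is an equidistant fisheye: a pixel r from the principal point sees the ray r / f radians off the axis. A picture is of the moment at which its call begins: read the wrist's pose just before it.
- sign_off(): hands the job in; it is judged then, once.
The state is a dict: "time": time; "qpos": joint angles; "dq": joint speeds; "joint_efforts": joint torques, N m; "eef_pos": TCP position; "tcp_rot": TCP orientation; "contact_force": force on the tool from outside, world axes, zero at the start; "wrist_torque": the same for the moment, N m; "opening": opening from 0.0 (shut) to 1.0 (fully open); "finger_force": force on a finger pad.
Only numpy, scipy, OpenCV 4.12 (cv2) and the standard library are available. Lean on these libraries where they do the work, as an engineer would, in place of code of your own. Each camera call takes 0.05 s, during which the arm holds its last target. There are 200 camera calls.

## Working session

There is one attempt and no reset: what is moved stays moved. The work goes in short steps, Python scripts to look and compute and a tool call to move; the robot and the scene stay as the last step left them, time stands still between calls to the robot, and variables do not carry over. Pictures are saved under pics/ and viewed, at most 10 in all, crops included, and the job is handed in when it is done.

Besides the shell and the picture viewer there is one more tool, called by a JSON object that holds its "api" and its "payload", one argument or row to a line. step_arm: Moves the arm, as the interface text tells. Its arguments: {"type":"object","properties":{"commands":{"type":"array"},"force":{"type":"number"}},"required":["commands"]}

```bash
mkdir -p pics; ls; python3 - <<'E'
from plant import *
import cv2,numpy as np
s=get_state(); print(s)
for n in("top","side"):
    c=read_camera(n); cv2.imwrite(f"pics/{n}0.png",c["color"][:,:,::-1]); np.savez(f"{n}0.npz",**c)
    print(n,{k:c[k] for k in c if k not in("color","z_map")})
E
```

```text
pics
{'time': 0.0, 'qpos': array([-1.49501338e+00,  2.87163843e-01,  1.57820306e+00,  1.22423084e-05,
        1.27862135e+00, -1.50025390e-01]), 'dq': array([ 0.00088884,  0.00012567, -0.00018603,  0.00091258,  0.00238646,
       -0.00196996]), 'joint_efforts': array([ 8.09371577e-04, -4.05981767e+01, -2.92626822e+01, -1.29258756e-04,
        5.93096047e-03,  1.34350267e-05]), 'eef_pos': array([ 0.15109449, -0.65721545,  0.24393426]), 'tcp_rot': array([ 9.93632579e-01,  1.12662611e-01,  5.03090924e-05, -1.19675521e-03]), 'contact_force': array([-0.39302579,  0.01896343,  0.46477904]), 'wrist_torque': array([8.91633175e-05, 7.31887325e-02, 5.95069452e-03]), 'finger_force': 0.0, 'opening': 1.0009388169911335}
top {'fx': 529.2112212889147, 'fy': 529.2112212889147, 'cx': 287.3367216298384, 'cy': 216.65207655309328, 'eye': array([0.42889926, 0.0109961 , 1.6229923 ]), 'attitude': array([ 0.04114935, -0.04696271, -0.70272791,  0.70871343])}
side {'fx': 426.4082822920843, 'fy': 426.4082822920843, 'cx': 279.7688239804526, 'cy': 203.13810553586148, 'eye': array([ 0.51526936, -0.91322042,  0.61661347]), 'attitude': array([ 0.49556507, -0.03278964, -0.06846201,  0.86524739])}
```

View pics/top0.png

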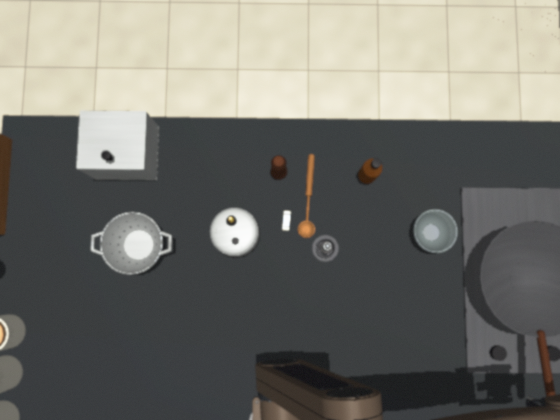

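View pics/side0.png

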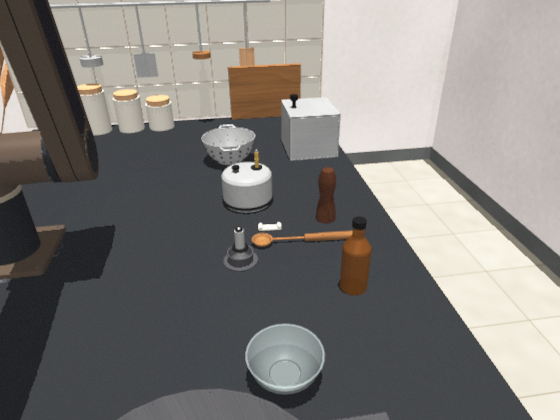

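The top view shows the keg at (234,232), with its brass valve at (231,219) and plug at (235,241). The gauge and cup are at (326,247), the rest at (286,220) and the spoon bowl at (306,229). The side view shows the gauge at (239,240) and the stem at (257,158).

```bash
cat > h.py <<'E'
import numpy as np
from scipy.spatial.transform import Rotation as R
def px2w(c,u,v,z=None):
    "pixel to world: on plane z if given, else by depth"
    d=np.array([(u-c["cx"])/c["fx"],-(v-c["cy"])/c["fy"],-1.])
    dw=R.from_quat(c["attitude"]).apply(d)
    t=(z-c["eye"][2])/dw[2] if z is not None else float(c["z_map"][int(round(v)),int(round(u))])
    return c["eye"]+t*dw
E
python3 - <<'E'
from h import *
import cv2
c=dict(np.load("top0.npz"));s=dict(np.load("side0.npz"))
np.set_printoptions(precision=4,suppress=True)
for n,u,v in(("keg",234,232),("valve",231,219),("plug",235,241),("cup",325,247),("gaugetop",327,245)): print(n,px2w(c,u,v))
print("gauge z85",px2w(c,327,245,.085),"cuprim..foot z0",px2w(c,325,248,0.005))
for n,u,v in(("stemtop",257,151),("stem",257,160),("gauge",239,232),("gauge",239,240),("plug",236,168)): print(n,px2w(s,u,v))
a=cv2.resize(c["color"][200:275,195:355,::-1],None,fx=5,fy=5,interpolation=cv2.INTER_CUBIC)[:, :800]
b=cv2.resize(s["color"][140:270,190:300,::-1],None,fx=4,fy=4,interpolation=cv2.INTER_CUBIC)
cv2.imwrite("pics/a.png",a);cv2.imwrite("pics/b.png",b)
E
```

```text
keg [0.5737 0.1528 0.1006]
valve [0.6059 0.1577 0.1469]
plug [0.5463 0.1477 0.1194]
cup [ 0.5331 -0.1105  0.0943]
gaugetop [ 0.5391 -0.1164  0.0924]
gauge z85 [ 0.5396 -0.117   0.085 ] cuprim..foot z0 [ 0.5361 -0.1176  0.005 ]
stemtop [0.6418 0.5044 0.0007]
stem [0.6092 0.1508 0.1278]
gauge [ 0.5382 -0.1262  0.0843]
gauge [ 0.5368 -0.1311  0.0662]
plug [0.5502 0.1375 0.1148]
```

View pics/a.png

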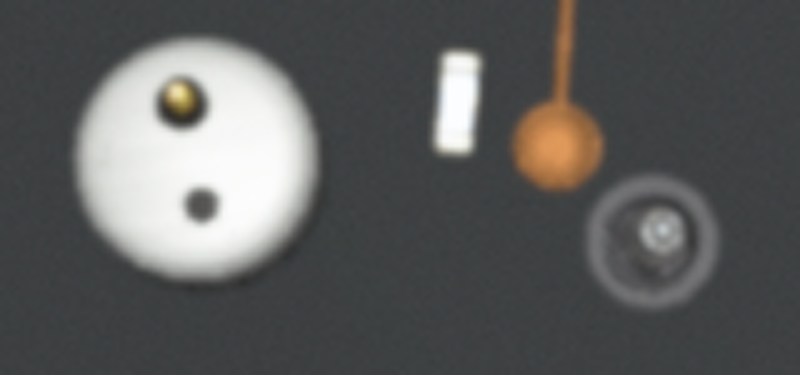

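View pics/b.png

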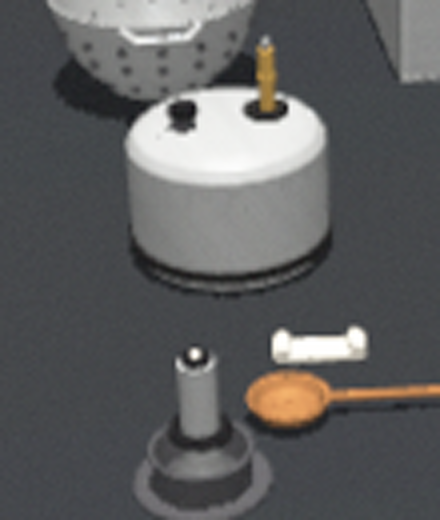

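The crops show the gauge rod tip at full-frame (327.4,246) and the cup foot centre at (325.6,248.4) in the top view. The stem top is at top (230.6,219) and side (256.2,152.5), and the pin tip at side (256.2,149.5).

```bash
python3 - <<'E'
from h import *
c=dict(np.load("top0.npz"));s=dict(np.load("side0.npz"))
np.set_printoptions(precision=4,suppress=True)
def tri(a,b):
    p,q=c["eye"],s["eye"];d=px2w(c,*a,0)-p;e=px2w(s,*b,0)-q
    t=np.linalg.lstsq(np.c_[d,-e],q-p,rcond=None)[0];A,B=p+t[0]*d,q+t[1]*e
    return (A+B)/2,A-B
print("rodtip",tri((327.4,246),(190+196/4,140+352/4)),px2w(c,327.4,246,.09))
print("foot",px2w(c,325.6,248.4,.005))
print("stem top",tri((230.6,219),(256.2,152.5)),"pin",tri((230.6,219),(256.2,149.5)))
for z in(.13,.14,.155,.162): print(z,px2w(c,230.6,219,z),px2w(s,256.2,152.5,z),px2w(s,256.2,149.5,z))
print("collar",px2w(c,195+182/5,200+103/5,.104),px2w(s,256.5,167.2,.104), "kegtop",px2w(c,195+197/5,200+160/5,.1),"plug",px2w(c,195+201/5,200+205/5,.116))
E
```

```text
rodtip (array([ 0.5377, -0.1178,  0.0891]), array([-0.0027, -0.    , -0.0002])) [ 0.5363 -0.1178  0.09  ]
foot [ 0.5349 -0.1194  0.005 ]
stem top (array([0.6073, 0.1588, 0.1465]), array([-0.0026,  0.0001, -0.0003])) pin (array([0.6069, 0.1579, 0.1556]), array([-0.004 ,  0.0001, -0.0005]))
0.13 [0.6079 0.1605 0.13  ] [0.6119 0.1966 0.13  ] [0.6141 0.2179 0.13  ]
0.14 [0.6067 0.1595 0.14  ] [0.6099 0.1738 0.14  ] [0.6121 0.1946 0.14  ]
0.155 [0.6049 0.158  0.155 ] [0.6069 0.1396 0.155 ] [0.609  0.1598 0.155 ]
0.162 [0.6041 0.1573 0.162 ] [0.6056 0.1237 0.162 ] [0.6076 0.1435 0.162 ]
collar [0.6064 0.1607 0.104 ] [0.6074 0.1553 0.104 ] kegtop [0.5738 0.1517 0.1   ] plug [0.5465 0.1474 0.116 ]
```

{"api": "step_arm", "payload": {
  "commands": [
    {"x": 25,"y": -22,"z": 2,"gripper": -1},
    {"x": 25,"y": -22,"z": 2,"gripper": -1},
    {"x": 25,"y": -22,"z": 2,"gripper": -1},
    {"x": 25,"y": -22,"z": 2,"gripper": -1},
    {"x": 25,"y": -22,"z": 2,"gripper": -1},
    {"x": 25,"y": -22,"z": 2,"gripper": -1},
    {"x": 25,"y": -22,"z": 2,"gripper": -1},
    {"x": 25,"y": -22,"z": 2,"gripper": -1},
    {"x": 25,"y": -22,"z": 2,"gripper": -1},
    {"x": 25,"y": -22,"z": 2,"gripper": -1}
  ]
}}

```text
invalid input
```

{"api": "step_arm", "payload": {
  "commands": [
    {"x": 25,"y": -22,"z": 2,"gripper": -1},
    {"x": 25,"y": -22,"z": 2,"gripper": -1},
    {"x": 25,"y": -22,"z": 2,"gripper": -1},
    {"x": 25,"y": -22,"z": 2,"gripper": -1},
    {"x": 25,"y": -22,"z": 2,"gripper": -1},
    {"x": 25,"y": -22,"z": 2,"gripper": -1},
    {"x": 25,"y": -22,"z": 2,"gripper": -1},
    {"x": 25,"y": -22,"z": 2,"gripper": -1},
    {"x": 22,"y": -22,"z": 2,"gripper": -1},
    {"x": 0,"y": 0,"z": 0,"gripper": -1}
  ]
}}

```text
invalid input
```

```bash
cat >> h.py <<'E'
def go(s,p):
    "tool-axis shift in mm from measured TCP to world point p"
    return R.from_quat(s["tcp_rot"]).inv().apply(np.array(p)-s["eef_pos"])*1000
E
python3 - <<'E'
from h import *
from plant import *
import cv2
np.set_printoptions(precision=4,suppress=True)
s=get_state();c=read_camera("wrist");print(s["time"],s["eef_pos"],s["tcp_rot"],s["qpos"],s["contact_force"])
print(go(s,(.537,-.118,.2)))
cv2.imwrite("pics/w1.png",c["color"][:,:,::-1]);np.savez("w1.npz",pos=s["eef_pos"],rot=s["tcp_rot"],**c)
print(c["mount"],c["fx"],c["cx"],c["cy"])
E
```

```text
0.1 [ 0.1511 -0.6573  0.2441] [ 0.9936  0.1127  0.0001 -0.0011] [-1.495   0.2871  1.578   0.      1.2786 -0.15  ] [ 0.2354  0.4199 -0.0814]
[ 496.8186 -439.1053   45.1738]
[[-0.0003  0.9575  0.2885  0.0739]
 [ 1.      0.0005 -0.0004 -0.0001]
 [-0.0005  0.2885 -0.9575 -0.1289]
 [ 0.      0.      0.      1.    ]] 325.19226210127806 279.18825732424807 210.23279632720494
```

View pics/w1.png

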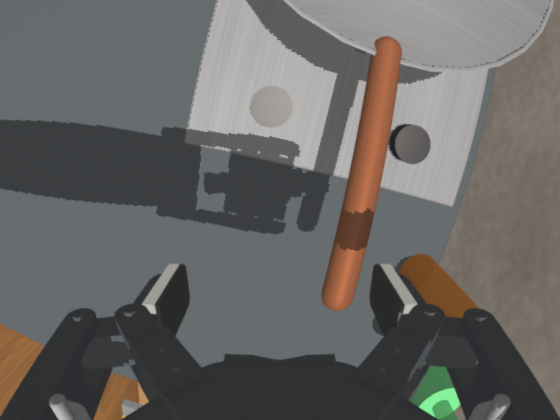

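The wrist view still shows the start position over the hob, with the pan handle at (360,200), because the move was refused. I'll resend it with every field given.

{"api": "step_arm", "payload": {
  "commands": [
    {"gripper": -1,"x": 25,"y": -22,"z": 0,"spin": 0},
    {"gripper": -1,"x": 25,"y": -22,"z": 0,"spin": 0},
    {"gripper": -1,"x": 25,"y": -22,"z": 0,"spin": 0},
    {"gripper": -1,"x": 25,"y": -22,"z": 0,"spin": 0},
    {"gripper": -1,"x": 25,"y": -22,"z": 0,"spin": 0},
    {"gripper": -1,"x": 25,"y": -22,"z": 0,"spin": 0},
    {"gripper": -1,"x": 25,"y": -22,"z": 0,"spin": 0},
    {"gripper": -1,"x": 25,"y": -22,"z": 0,"spin": 0},
    {"gripper": -1,"x": 25,"y": -22,"z": 0,"spin": 0},
    {"gripper": -1,"x": 25,"y": -22,"z": 0,"spin": 0}
  ],
  "force": 80
}}

```text
time: 1.15
eef_pos: [0.346, -0.3861, 0.245]
tcp_rot: [0.994, 0.113, -0.0, -0.0]
contact_force: [1.0, -0.2, 0.1]
opening: 1.002
finger_force: 0.0
```

{"api": "step_arm", "payload": {
  "commands": [
    {"gripper": -1,"x": 27,"y": -24,"z": 5,"spin": 0},
    {"gripper": -1,"x": 27,"y": -24,"z": 5,"spin": 0},
    {"gripper": -1,"x": 27,"y": -24,"z": 5,"spin": 0},
    {"gripper": -1,"x": 27,"y": -24,"z": 5,"spin": 0},
    {"gripper": -1,"x": 27,"y": -24,"z": 5,"spin": 0},
    {"gripper": -1,"x": 27,"y": -24,"z": 5,"spin": 0},
    {"gripper": -1,"x": 27,"y": -24,"z": 5,"spin": 0},
    {"gripper": -1,"x": 27,"y": -24,"z": 5,"spin": 0},
    {"gripper": -1,"x": 27,"y": -24,"z": 5,"spin": 0},
    {"gripper": -1,"x": 0,"y": 0,"z": 0,"spin": 0}
  ]
}}

```text
time: 2.15
eef_pos: [0.5349, -0.1192, 0.1992]
tcp_rot: [0.993, 0.115, -0.001, -0.001]
contact_force: [-0.3, -1.0, -0.3]
opening: 0.999
finger_force: 0.0
```

```bash
python3 - <<'E'
from h import *
from plant import *
import cv2
np.set_printoptions(precision=4,suppress=True)
s=get_state();c=read_camera("wrist");print(s["time"],s["eef_pos"],s["tcp_rot"],s["qpos"],s["contact_force"])
print(go(s,(.537,-.118,.2)))
cv2.imwrite("pics/w2.png",c["color"][:,:,::-1]);np.savez("w2.npz",pos=s["eef_pos"],rot=s["tcp_rot"],**c)
E
```

```text
2.15 [ 0.5349 -0.1192  0.1992] [ 0.9934  0.1149 -0.0005 -0.0009] [-0.405   0.0514  1.9316  0.0012  1.1604  0.9351] [-0.3467 -1.038  -0.3082]
[ 2.3072 -0.7303 -0.8098]
```

View pics/w2.png

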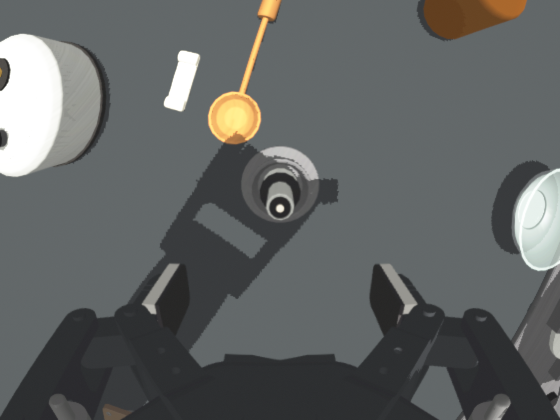

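The gauge's rod tip shows at (280,208), lined up with the fingers. The foot ring is centred near (281,186).

```bash
cat >> h.py <<'E'
def wr(c,u,v,z):
    "wrist fisheye pixel to world on plane z"
    a=np.array([u-c["cx"],-(v-c["cy"])])/c["fx"];r=np.hypot(*a)+1e-12
    d=np.r_[a/r*np.sin(r),-np.cos(r)];Rt=R.from_quat(c["rot"]);M=c["mount"]
    o=c["pos"]+Rt.apply(M[:3,3]);dw=Rt.apply(M[:3,:3]@d)
    return o+dw*(z-o[2])/dw[2]
E
python3 - <<'E'
from h import *
c=dict(np.load("w2.npz"));np.set_printoptions(precision=4,suppress=True)
g=wr(c,280,208,.09);print(g,wr(c,281,186,.004))
print(go(dict(tcp_rot=c["rot"],eef_pos=c["pos"]),(*g[:2],.062)))
E
```

```text
[ 0.5388 -0.1188  0.09  ] [ 0.5371 -0.1203  0.004 ]
[  3.9382   0.7268 137.1863]
```

{"api": "step_arm", "payload": {
  "commands": [
    {"gripper": -1,"x": 3,"y": 0,"z": 10,"spin": 0},
    {"gripper": -1,"x": 0,"y": 0,"z": 15,"spin": 0},
    {"gripper": -1,"x": 0,"y": 0,"z": 20,"spin": 0},
    {"gripper": -1,"x": 0,"y": 0,"z": 20,"spin": 0},
    {"gripper": -1,"x": 0,"y": 0,"z": 20,"spin": 0},
    {"gripper": -1,"x": 0,"y": 0,"z": 20,"spin": 0},
    {"gripper": -1,"x": 0,"y": 0,"z": 15,"spin": 0},
    {"gripper": -1,"x": 0,"y": 0,"z": 10,"spin": 0},
    {"gripper": -1,"x": 0,"y": 0,"z": 7,"spin": 0},
    {"gripper": -1,"x": 0,"y": 0,"z": 0,"spin": 0}
  ]
}}

```text
time: 3.2
eef_pos: [0.5364, -0.1219, 0.0624]
tcp_rot: [0.994, 0.112, -0.001, -0.0]
contact_force: [0.1, 0.2, 0.3]
opening: 0.999
finger_force: 0.0
```

{"api": "step_arm", "payload": {
  "commands": [
    {"gripper": 1,"x": 0,"y": 0,"z": 0,"spin": 0},
    {"gripper": 1,"x": 0,"y": 0,"z": 0,"spin": 0},
    {"gripper": 1,"x": 0,"y": 0,"z": 0,"spin": 0},
    {"gripper": 1,"x": 0,"y": 0,"z": 0,"spin": 0},
    {"gripper": 1,"x": 0,"y": 0,"z": 0,"spin": 0},
    {"gripper": 1,"x": 0,"y": 0,"z": 0,"spin": 0},
    {"gripper": 1,"x": 0,"y": 0,"z": 0,"spin": 0},
    {"gripper": 1,"x": 0,"y": 0,"z": 0,"spin": 0},
    {"gripper": 1,"x": 0,"y": 0,"z": 0,"spin": 0},
    {"gripper": 1,"x": 0,"y": 0,"z": 0,"spin": 0}
  ],
  "force": 80
}}

```text
time: 4.2
eef_pos: [0.5373, -0.1219, 0.0639]
tcp_rot: [0.994, 0.113, 0.0, 0.0]
contact_force: [-0.6, 1.6, 5.2]
opening: 0.237
finger_force: 78.0
```

{"api": "step_arm", "payload": {
  "commands": [
    {"gripper": 1,"x": 0,"y": 0,"z": -8,"spin": 0},
    {"gripper": 1,"x": 0,"y": 0,"z": -17,"spin": 0},
    {"gripper": 1,"x": 0,"y": 0,"z": -25,"spin": 0},
    {"gripper": 1,"x": 0,"y": 0,"z": -25,"spin": 0},
    {"gripper": 1,"x": 0,"y": 0,"z": -25,"spin": 0},
    {"gripper": 1,"x": 0,"y": 0,"z": -25,"spin": 0},
    {"gripper": 1,"x": 0,"y": 0,"z": -25,"spin": 0},
    {"gripper": 1,"x": 0,"y": 0,"z": -20,"spin": 0},
    {"gripper": 1,"x": 0,"y": 0,"z": -15,"spin": 0},
    {"gripper": 1,"x": 0,"y": 0,"z": 0,"spin": 0}
  ]
}}

```text
time: 5.2
eef_pos: [0.5378, -0.1223, 0.2505]
tcp_rot: [0.994, 0.113, 0.002, 0.001]
contact_force: [0.3, -0.4, -0.1]
opening: 0.238
finger_force: 78.2
```

{"api": "step_arm", "payload": {
  "commands": [
    {"gripper": 1,"x": 8,"y": -17,"z": 0,"spin": 0},
    {"gripper": 1,"x": 16,"y": -30,"z": 0,"spin": 0},
    {"gripper": 1,"x": 17,"y": -34,"z": 0,"spin": 0},
    {"gripper": 1,"x": 17,"y": -34,"z": 0,"spin": 0},
    {"gripper": 1,"x": 17,"y": -34,"z": 0,"spin": 0},
    {"gripper": 1,"x": 17,"y": -34,"z": 0,"spin": 0},
    {"gripper": 1,"x": 17,"y": -34,"z": 0,"spin": 0},
    {"gripper": 1,"x": 14,"y": -25,"z": 0,"spin": 0},
    {"gripper": 1,"x": 8,"y": -15,"z": 0,"spin": 0},
    {"gripper": 1,"x": 0,"y": 0,"z": 0,"spin": 0}
  ]
}}

```text
time: 6.2
eef_pos: [0.6066, 0.1595, 0.2465]
tcp_rot: [0.993, 0.114, -0.001, -0.0]
contact_force: [-0.3, -0.1, -1.9]
opening: 0.237
finger_force: 78.3
```

```bash
python3 - <<'E'
from h import *
from plant import *
import cv2
np.set_printoptions(precision=4,suppress=True)
s=get_state();print(s["time"],s["eef_pos"],s["tcp_rot"],s["qpos"],s["contact_force"],s["opening"])
print(go(s,(.607,.1585,.24)))
im=[]
for n in("wrist","side","top"):
    s=get_state();c=read_camera(n);np.savez(n+"3.npz",pos=s["eef_pos"],rot=s["tcp_rot"],**c)
    im.append(c["color"][:,:,::-1]); print(s["contact_force"],s["eef_pos"])
r=lambda a,f:cv2.resize(a,None,fx=f,fy=f,interpolation=cv2.INTER_CUBIC)
w=r(im[0],400/560.) # 300x400
a=r(im[1][80:205,190:315],3.2)
cv2.imwrite("pics/3.png",np.hstack([np.vstack([w,np.zeros((100,400,3),np.uint8)]),a[:400]]))
E
```

```text
6.2 [0.6066 0.1595 0.2465] [ 0.9935  0.1139 -0.0013 -0.    ] [0.0955 0.1832 1.6973 0.     1.2638 1.438 ] [-0.2574 -0.1378 -1.8566] 0.23726620352338626
[0.1601 1.0633 6.4925]
[-0.2574 -0.1378 -1.8566] [0.6066 0.1595 0.2465]
[-0.1461 -0.9615 -1.5157] [0.6066 0.1582 0.2468]
[-0.2722 -0.4791 -2.5631] [0.6066 0.1574 0.2471]
```

View pics/3.png

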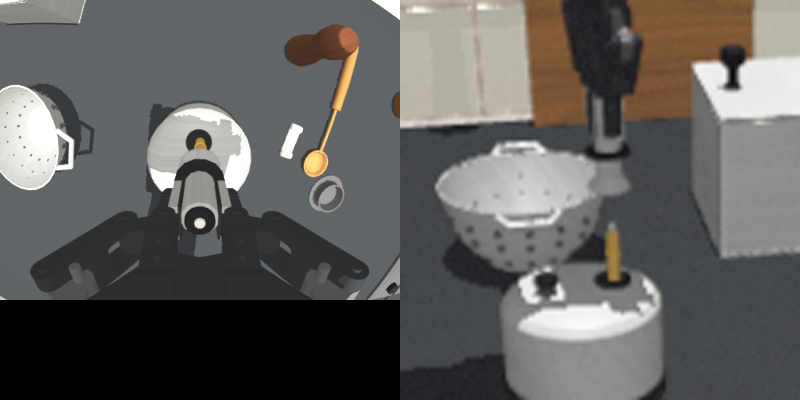

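The wrist crop shows the gauge centred over the brass stem. The side crop shows the bell at (609,185) directly above the pin at (613,228), within about 2 mm.

{"api": "step_arm", "payload": {
  "commands": [
    {"gripper": 1,"x": 1,"y": 0,"z": 3,"spin": 0},
    {"gripper": 1,"x": 0,"y": 0,"z": 6,"spin": 0},
    {"gripper": 1,"x": 0,"y": 0,"z": 6,"spin": 0},
    {"gripper": 1,"x": 0,"y": 0,"z": 6,"spin": 0},
    {"gripper": 1,"x": 0,"y": 0,"z": 6,"spin": 0},
    {"gripper": 1,"x": 0,"y": 0,"z": 5,"spin": 0},
    {"gripper": 1,"x": 0,"y": 0,"z": 4,"spin": 0},
    {"gripper": 1,"x": 0,"y": 0,"z": 3,"spin": 0},
    {"gripper": 1,"x": 0,"y": 0,"z": 2,"spin": 0},
    {"gripper": 1,"x": 0,"y": 0,"z": 0,"spin": 0}
  ]
}}

```text
time: 7.35
eef_pos: [0.608, 0.1582, 0.2071]
tcp_rot: [0.994, 0.113, -0.0, -0.0]
contact_force: [0.1, 0.2, -0.9]
opening: 0.239
finger_force: 78.3
```

{"api": "step_arm", "payload": {
  "commands": [
    {"gripper": 1,"x": 0,"y": 0,"z": 1,"spin": 0},
    {"gripper": 1,"x": 0,"y": 0,"z": 1,"spin": 0},
    {"gripper": 1,"x": 0,"y": 0,"z": 1,"spin": 0},
    {"gripper": 1,"x": 0,"y": 0,"z": 1,"spin": 0},
    {"gripper": 1,"x": 0,"y": 0,"z": 1,"spin": 0},
    {"gripper": 1,"x": 0,"y": 0,"z": 1,"spin": 0},
    {"gripper": 1,"x": 0,"y": 0,"z": 1,"spin": 0},
    {"gripper": 1,"x": 0,"y": 0,"z": 0,"spin": 0},
    {"gripper": 1,"x": 0,"y": 0,"z": 0,"spin": 0},
    {"gripper": 1,"x": 0,"y": 0,"z": 0,"spin": 0}
  ]
}}

```text
time: 8.35
eef_pos: [0.6081, 0.1582, 0.2004]
tcp_rot: [0.994, 0.113, 0.0, -0.0]
contact_force: [1.0, -0.3, -1.5]
opening: 0.236
finger_force: 78.3
```

Free so far. I'll continue in 3 mm calls.

{"api": "step_arm", "payload": {
  "commands": [
    {"gripper": 1,"x": 0,"y": 0,"z": 1,"spin": 0},
    {"gripper": 1,"x": 0,"y": 0,"z": 1,"spin": 0},
    {"gripper": 1,"x": 0,"y": 0,"z": 1,"spin": 0},
    {"gripper": 1,"x": 0,"y": 0,"z": 1,"spin": 0},
    {"gripper": 1,"x": 0,"y": 0,"z": 0,"spin": 0},
    {"gripper": 1,"x": 0,"y": 0,"z": 0,"spin": 0},
    {"gripper": 1,"x": 0,"y": 0,"z": 0,"spin": 0},
    {"gripper": 1,"x": 0,"y": 0,"z": 0,"spin": 0},
    {"gripper": 1,"x": 0,"y": 0,"z": 0,"spin": 0},
    {"gripper": 1,"x": 0,"y": 0,"z": 0,"spin": 0}
  ]
}}

```text
time: 9.35
eef_pos: [0.6081, 0.1582, 0.1964]
tcp_rot: [0.994, 0.113, 0.0, -0.0]
contact_force: [0.8, 0.0, -2.0]
opening: 0.238
finger_force: 78.3
```

{"api": "step_arm", "payload": {
  "commands": [
    {"gripper": 1,"x": 0,"y": 0,"z": 1,"spin": 0},
    {"gripper": 1,"x": 0,"y": 0,"z": 1,"spin": 0},
    {"gripper": 1,"x": 0,"y": 0,"z": 1,"spin": 0},
    {"gripper": 1,"x": 0,"y": 0,"z": 0,"spin": 0},
    {"gripper": 1,"x": 0,"y": 0,"z": 0,"spin": 0},
    {"gripper": 1,"x": 0,"y": 0,"z": 0,"spin": 0},
    {"gripper": 1,"x": 0,"y": 0,"z": 0,"spin": 0},
    {"gripper": 1,"x": 0,"y": 0,"z": 0,"spin": 0},
    {"gripper": 1,"x": 0,"y": 0,"z": 0,"spin": 0},
    {"gripper": 1,"x": 0,"y": 0,"z": 0,"spin": 0}
  ]
}}

```text
time: 10.35
eef_pos: [0.6082, 0.1582, 0.1936]
tcp_rot: [0.994, 0.113, 0.0, -0.0]
contact_force: [-1.0, 1.3, 1.5]
opening: 0.236
finger_force: 78.4
```

{"api": "step_arm", "payload": {
  "commands": [
    {"gripper": 1,"x": 0,"y": 0,"z": 1,"spin": 0},
    {"gripper": 1,"x": 0,"y": 0,"z": 1,"spin": 0},
    {"gripper": 1,"x": 0,"y": 0,"z": 1,"spin": 0},
    {"gripper": 1,"x": 0,"y": 0,"z": 0,"spin": 0},
    {"gripper": 1,"x": 0,"y": 0,"z": 0,"spin": 0},
    {"gripper": 1,"x": 0,"y": 0,"z": 0,"spin": 0},
    {"gripper": 1,"x": 0,"y": 0,"z": 0,"spin": 0},
    {"gripper": 1,"x": 0,"y": 0,"z": 0,"spin": 0},
    {"gripper": 1,"x": 0,"y": 0,"z": 0,"spin": 0},
    {"gripper": 1,"x": 0,"y": 0,"z": 0,"spin": 0}
  ]
}}

```text
time: 11.35
eef_pos: [0.6082, 0.1581, 0.1904]
tcp_rot: [0.994, 0.113, 0.0, 0.0]
contact_force: [-0.6, 0.3, 3.4]
opening: 0.238
finger_force: 78.4
```

{"api": "step_arm", "payload": {
  "commands": [
    {"gripper": 1,"x": 0,"y": 0,"z": 0.5,"spin": 0},
    {"gripper": 1,"x": 0,"y": 0,"z": 0.5,"spin": 0},
    {"gripper": 1,"x": 0,"y": 0,"z": 0,"spin": 0},
    {"gripper": 1,"x": 0,"y": 0,"z": 0,"spin": 0},
    {"gripper": 1,"x": 0,"y": 0,"z": 0,"spin": 0},
    {"gripper": 1,"x": 0,"y": 0,"z": 0,"spin": 0},
    {"gripper": 1,"x": 0,"y": 0,"z": 0,"spin": 0},
    {"gripper": 1,"x": 0,"y": 0,"z": 0,"spin": 0},
    {"gripper": 1,"x": 0,"y": 0,"z": 0,"spin": 0},
    {"gripper": 1,"x": 0,"y": 0,"z": 0,"spin": 0}
  ]
}}

```text
time: 12.35
eef_pos: [0.6081, 0.1582, 0.1893]
tcp_rot: [0.994, 0.113, 0.0, -0.0]
contact_force: [-0.1, 1.3, 3.3]
opening: 0.241
finger_force: 78.4
```

{"api": "step_arm", "payload": {
  "commands": [
    {"gripper": 1,"x": 0,"y": 0,"z": 0.5,"spin": 0},
    {"gripper": 1,"x": 0,"y": 0,"z": 0.5,"spin": 0},
    {"gripper": 1,"x": 0,"y": 0,"z": 0,"spin": 0},
    {"gripper": 1,"x": 0,"y": 0,"z": 0,"spin": 0},
    {"gripper": 1,"x": 0,"y": 0,"z": 0,"spin": 0},
    {"gripper": 1,"x": 0,"y": 0,"z": 0,"spin": 0},
    {"gripper": 1,"x": 0,"y": 0,"z": 0,"spin": 0},
    {"gripper": 1,"x": 0,"y": 0,"z": 0,"spin": 0},
    {"gripper": 1,"x": 0,"y": 0,"z": 0,"spin": 0},
    {"gripper": 1,"x": 0,"y": 0,"z": 0,"spin": 0}
  ]
}}

```text
time: 13.35
eef_pos: [0.6081, 0.1581, 0.1883]
tcp_rot: [0.994, 0.113, 0.0, 0.0]
contact_force: [0.7, 0.8, 4.7]
opening: 0.235
finger_force: 78.4
```

{"api": "step_arm", "payload": {
  "commands": [
    {"gripper": 1,"x": 0,"y": 0,"z": 0.5,"spin": 0},
    {"gripper": 1,"x": 0,"y": 0,"z": 0.5,"spin": 0},
    {"gripper": 1,"x": 0,"y": 0,"z": 0,"spin": 0},
    {"gripper": 1,"x": 0,"y": 0,"z": 0,"spin": 0},
    {"gripper": 1,"x": 0,"y": 0,"z": 0,"spin": 0},
    {"gripper": 1,"x": 0,"y": 0,"z": 0,"spin": 0},
    {"gripper": 1,"x": 0,"y": 0,"z": 0,"spin": 0},
    {"gripper": 1,"x": 0,"y": 0,"z": 0,"spin": 0},
    {"gripper": 1,"x": 0,"y": 0,"z": 0,"spin": 0},
    {"gripper": 1,"x": 0,"y": 0,"z": 0,"spin": 0}
  ]
}}

```text
time: 14.35
eef_pos: [0.6081, 0.1582, 0.1874]
tcp_rot: [0.994, 0.113, 0.0, -0.0]
contact_force: [0.7, 0.3, 3.7]
opening: 0.238
finger_force: 78.4
```

{"api": "step_arm", "payload": {
  "commands": [
    {"gripper": 1,"x": 0,"y": 0,"z": 0.5,"spin": 0},
    {"gripper": 1,"x": 0,"y": 0,"z": 0.5,"spin": 0},
    {"gripper": 1,"x": 0,"y": 0,"z": 0,"spin": 0},
    {"gripper": 1,"x": 0,"y": 0,"z": 0,"spin": 0},
    {"gripper": 1,"x": 0,"y": 0,"z": 0,"spin": 0},
    {"gripper": 1,"x": 0,"y": 0,"z": 0,"spin": 0},
    {"gripper": 1,"x": 0,"y": 0,"z": 0,"spin": 0},
    {"gripper": 1,"x": 0,"y": 0,"z": 0,"spin": 0},
    {"gripper": 1,"x": 0,"y": 0,"z": 0,"spin": 0},
    {"gripper": 1,"x": 0,"y": 0,"z": 0,"spin": 0}
  ]
}}

```text
time: 15.35
eef_pos: [0.6082, 0.1582, 0.187]
tcp_rot: [0.994, 0.113, 0.0, 0.0]
contact_force: [0.0, 0.5, 5.7]
opening: 0.234
finger_force: 78.5
```

{"api": "step_arm", "payload": {
  "commands": [
    {"gripper": 1,"x": 0,"y": 0,"z": 0.5,"spin": 0},
    {"gripper": 1,"x": 0,"y": 0,"z": 0,"spin": 0},
    {"gripper": 1,"x": 0,"y": 0,"z": 0,"spin": 0},
    {"gripper": 1,"x": 0,"y": 0,"z": 0,"spin": 0},
    {"gripper": 1,"x": 0,"y": 0,"z": 0,"spin": 0},
    {"gripper": 1,"x": 0,"y": 0,"z": 0,"spin": 0},
    {"gripper": 1,"x": 0,"y": 0,"z": 0,"spin": 0},
    {"gripper": 1,"x": 0,"y": 0,"z": 0,"spin": 0},
    {"gripper": 1,"x": 0,"y": 0,"z": 0,"spin": 0},
    {"gripper": 1,"x": 0,"y": 0,"z": 0,"spin": 0}
  ]
}}

```text
time: 16.35
eef_pos: [0.6083, 0.1582, 0.187]
tcp_rot: [0.994, 0.113, 0.0, 0.0]
contact_force: [-1.1, 0.3, 7.1]
opening: 0.238
finger_force: 78.6
```

{"api": "step_arm", "payload": {
  "commands": [
    {"gripper": 1,"x": 0,"y": 0,"z": 0.5,"spin": 0},
    {"gripper": 1,"x": 0,"y": 0,"z": 0,"spin": 0},
    {"gripper": 1,"x": 0,"y": 0,"z": 0,"spin": 0},
    {"gripper": 1,"x": 0,"y": 0,"z": 0,"spin": 0},
    {"gripper": 1,"x": 0,"y": 0,"z": 0,"spin": 0},
    {"gripper": 1,"x": 0,"y": 0,"z": 0,"spin": 0},
    {"gripper": 1,"x": 0,"y": 0,"z": 0,"spin": 0},
    {"gripper": 1,"x": 0,"y": 0,"z": 0,"spin": 0},
    {"gripper": 1,"x": 0,"y": 0,"z": 0,"spin": 0},
    {"gripper": 1,"x": 0,"y": 0,"z": 0,"spin": 0}
  ]
}}

```text
time: 17.35
eef_pos: [0.6086, 0.1582, 0.1869]
tcp_rot: [0.994, 0.113, 0.001, -0.0]
contact_force: [-1.1, -0.2, 8.2]
opening: 0.231
finger_force: 78.7
```

{"api": "step_arm", "payload": {
  "commands": [
    {"gripper": 1,"x": 0,"y": 0,"z": 0.5,"spin": 0},
    {"gripper": 1,"x": 0,"y": 0,"z": 0.5,"spin": 0},
    {"gripper": 1,"x": 0,"y": 0,"z": 0.5,"spin": 0},
    {"gripper": 1,"x": 0,"y": 0,"z": 0,"spin": 0},
    {"gripper": 1,"x": 0,"y": 0,"z": 0,"spin": 0},
    {"gripper": 1,"x": 0,"y": 0,"z": 0,"spin": 0},
    {"gripper": 1,"x": 0,"y": 0,"z": 0,"spin": 0},
    {"gripper": 1,"x": 0,"y": 0,"z": 0,"spin": 0},
    {"gripper": 1,"x": 0,"y": 0,"z": 0,"spin": 0},
    {"gripper": 1,"x": 0,"y": 0,"z": 0,"spin": 0}
  ]
}}

```text
time: 18.35
eef_pos: [0.6092, 0.1584, 0.1865]
tcp_rot: [0.994, 0.113, 0.002, -0.0]
contact_force: [-1.3, -0.5, 10.0]
opening: 0.236
finger_force: 78.9
```

{"api": "step_arm", "payload": {
  "commands": [
    {"gripper": 1,"x": 0,"y": 0,"z": 0.5,"spin": 0},
    {"gripper": 1,"x": 0,"y": 0,"z": 0.5,"spin": 0},
    {"gripper": 1,"x": 0,"y": 0,"z": 0,"spin": 0},
    {"gripper": 1,"x": 0,"y": 0,"z": 0,"spin": 0},
    {"gripper": 1,"x": 0,"y": 0,"z": 0,"spin": 0},
    {"gripper": 1,"x": 0,"y": 0,"z": 0,"spin": 0},
    {"gripper": 1,"x": 0,"y": 0,"z": 0,"spin": 0},
    {"gripper": 1,"x": 0,"y": 0,"z": 0,"spin": 0},
    {"gripper": 1,"x": 0,"y": 0,"z": 0,"spin": 0},
    {"gripper": 1,"x": 0,"y": 0,"z": 0,"spin": 0}
  ]
}}

```text
time: 19.35
eef_pos: [0.6096, 0.1584, 0.1862]
tcp_rot: [0.994, 0.113, 0.002, -0.0]
contact_force: [-0.7, 0.7, 11.8]
opening: 0.234
finger_force: 79.1
```

{"api": "step_arm", "payload": {
  "commands": [
    {"gripper": 1,"x": 0,"y": 0,"z": 0.5,"spin": 0},
    {"gripper": 1,"x": 0,"y": 0,"z": 0.5,"spin": 0},
    {"gripper": 1,"x": 0,"y": 0,"z": 0.5,"spin": 0},
    {"gripper": 1,"x": 0,"y": 0,"z": 0,"spin": 0},
    {"gripper": 1,"x": 0,"y": 0,"z": 0,"spin": 0},
    {"gripper": 1,"x": 0,"y": 0,"z": 0,"spin": 0},
    {"gripper": 1,"x": 0,"y": 0,"z": 0,"spin": 0},
    {"gripper": 1,"x": 0,"y": 0,"z": 0,"spin": 0},
    {"gripper": 1,"x": 0,"y": 0,"z": 0,"spin": 0},
    {"gripper": 1,"x": 0,"y": 0,"z": 0,"spin": 0}
  ]
}}

```text
time: 20.35
eef_pos: [0.6103, 0.1585, 0.1858]
tcp_rot: [0.994, 0.113, 0.003, -0.0]
contact_force: [-1.1, 0.3, 14.6]
opening: 0.239
finger_force: 79.3
```

```bash
python3 - <<'E'
from h import *
from plant import *
import cv2
f=[]
for n in("side","wrist","side","wrist"):
    s=get_state();c=read_camera(n);f.append(s["contact_force"]);np.savez(n+"4.npz",pos=s["eef_pos"],rot=s["tcp_rot"],**c)
print(np.round(f,2),s["time"],s["eef_pos"],s["tcp_rot"])
a=dict(np.load("side4.npz"))["color"][:,:,::-1];w=c["color"][:,:,::-1]
r=lambda a,f:cv2.resize(a,None,fx=f,fy=f,interpolation=cv2.INTER_CUBIC)
cv2.imwrite("pics/4.png",np.hstack([r(a[95:205,205:305],4)[:400],r(w[210:350,210:350],400/140.)]))
E
```

```text
[[-1.12  0.32 14.61]
 [-0.62  0.79 14.5 ]
 [-1.83  0.94 14.86]
 [-0.69  0.77 14.86]] 20.5 [0.61027778 0.15846903 0.18581846] [ 9.93628646e-01  1.12651172e-01  3.43893145e-03 -3.29058166e-05]
```

View pics/4.png

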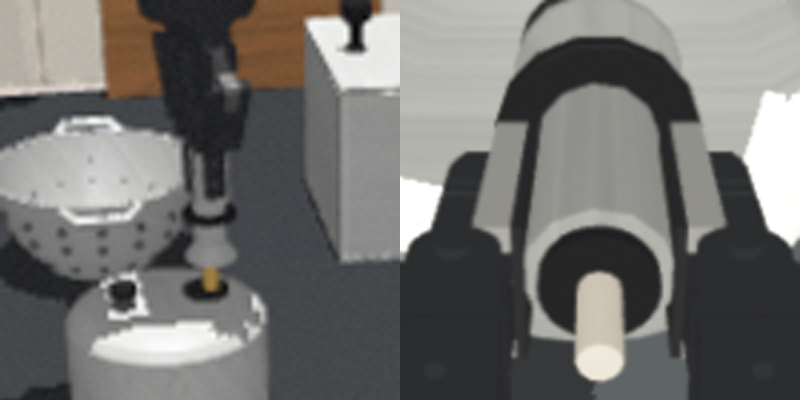

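The rod is clearly out at the top of the gauge, and the stem is seated in the mouth. The push is about 16 N. I'll hold one more second, then lift.

{"api": "step_arm", "payload": {
  "commands": [
    {"gripper": 1,"x": 0,"y": 0,"z": 0,"spin": 0},
    {"gripper": 1,"x": 0,"y": 0,"z": 0,"spin": 0},
    {"gripper": 1,"x": 0,"y": 0,"z": 0,"spin": 0},
    {"gripper": 1,"x": 0,"y": 0,"z": 0,"spin": 0},
    {"gripper": 1,"x": 0,"y": 0,"z": 0,"spin": 0},
    {"gripper": 1,"x": 0,"y": 0,"z": 0,"spin": 0},
    {"gripper": 1,"x": 0,"y": 0,"z": 0,"spin": 0},
    {"gripper": 1,"x": 0,"y": 0,"z": 0,"spin": 0},
    {"gripper": 1,"x": 0,"y": 0,"z": 0,"spin": 0},
    {"gripper": 1,"x": 0,"y": 0,"z": 0,"spin": 0}
  ]
}}

```text
time: 21.55
eef_pos: [0.6103, 0.1585, 0.1858]
tcp_rot: [0.994, 0.113, 0.003, -0.0]
contact_force: [-0.7, 0.3, 14.4]
opening: 0.238
finger_force: 79.3
```

{"api": "step_arm", "payload": {
  "commands": [
    {"gripper": 1,"x": 0,"y": 0,"z": -3,"spin": 0},
    {"gripper": 1,"x": 0,"y": 0,"z": -4,"spin": 0},
    {"gripper": 1,"x": 0,"y": 0,"z": -5,"spin": 0},
    {"gripper": 1,"x": 0,"y": 0,"z": -6,"spin": 0},
    {"gripper": 1,"x": 0,"y": 0,"z": -8,"spin": 0},
    {"gripper": 1,"x": 0,"y": 0,"z": -10,"spin": 0},
    {"gripper": 1,"x": 0,"y": 0,"z": -12,"spin": 0},
    {"gripper": 1,"x": 0,"y": 0,"z": -12,"spin": 0},
    {"gripper": 1,"x": 0,"y": 0,"z": -8,"spin": 0},
    {"gripper": 1,"x": 0,"y": 0,"z": 0,"spin": 0}
  ]
}}

```text
time: 22.55
eef_pos: [0.609, 0.1583, 0.2518]
tcp_rot: [0.994, 0.113, 0.002, 0.0]
contact_force: [-0.1, 0.3, -1.1]
opening: 0.235
finger_force: 78.5
```

```bash
python3 - <<'E'
from h import *
from plant import *
s=get_state();np.set_printoptions(precision=4,suppress=True)
print(s["time"],s["eef_pos"],s["tcp_rot"],s["contact_force"],go(s,(.5365,-.1215,.247)))
E
```

```text
22.55 [0.609  0.1583 0.2518] [0.9936 0.1127 0.002  0.    ] [-0.078   0.304  -1.1495] [-133.3294  256.4119    4.4506]
```

{"api": "step_arm", "payload": {
  "commands": [
    {"gripper": 1,"x": -8,"y": 15,"z": 0,"spin": 0},
    {"gripper": 1,"x": -16,"y": 30,"z": 0,"spin": 0},
    {"gripper": 1,"x": -17,"y": 34,"z": 0,"spin": 0},
    {"gripper": 1,"x": -17,"y": 34,"z": 0,"spin": 0},
    {"gripper": 1,"x": -17,"y": 34,"z": 0,"spin": 0},
    {"gripper": 1,"x": -17,"y": 34,"z": 0,"spin": 0},
    {"gripper": 1,"x": -17,"y": 34,"z": 0,"spin": 0},
    {"gripper": 1,"x": -15,"y": 25,"z": 0,"spin": 0},
    {"gripper": 1,"x": -8,"y": 15,"z": 0,"spin": 0},
    {"gripper": 1,"x": 0,"y": 0,"z": 0,"spin": 0}
  ]
}}

```text
time: 23.55
eef_pos: [0.5351, -0.1224, 0.2485]
tcp_rot: [0.994, 0.111, -0.001, 0.0]
contact_force: [-0.2, 0.9, -2.0]
opening: 0.236
finger_force: 78.5
```

{"api": "step_arm", "payload": {
  "commands": [
    {"gripper": 1,"x": 0,"y": 0,"z": 10,"spin": 0},
    {"gripper": 1,"x": 0,"y": 0,"z": 20,"spin": 0},
    {"gripper": 1,"x": 0,"y": 0,"z": 20,"spin": 0},
    {"gripper": 1,"x": 0,"y": 0,"z": 20,"spin": 0},
    {"gripper": 1,"x": 0,"y": 0,"z": 20,"spin": 0},
    {"gripper": 1,"x": 0,"y": 0,"z": 20,"spin": 0},
    {"gripper": 1,"x": 0,"y": 0,"z": 20,"spin": 0},
    {"gripper": 1,"x": 0,"y": 0,"z": 10,"spin": 0},
    {"gripper": 1,"x": 0,"y": 0,"z": 5,"spin": 0},
    {"gripper": 1,"x": 0,"y": 0,"z": 0,"spin": 0}
  ]
}}

```text
time: 24.55
eef_pos: [0.5362, -0.1193, 0.1037]
tcp_rot: [0.994, 0.113, -0.001, -0.0]
contact_force: [0.0, 0.6, -1.4]
opening: 0.24
finger_force: 78.5
```

```bash
python3 - <<'E'
from h import *
from plant import *
import cv2
s=get_state();np.set_printoptions(precision=4,suppress=True)
print(s["time"],s["eef_pos"],s["tcp_rot"],s["contact_force"],go(s,(.5365,-.120,.063)))
r=lambda a,f:cv2.resize(a,None,fx=f,fy=f,interpolation=cv2.INTER_CUBIC)
a=read_camera("side")["color"][:,:,::-1];w=read_camera("wrist")["color"][:,:,::-1]
cv2.imwrite("pics/5.png",np.hstack([r(a[180:280,190:290],4),r(w[130:330,180:380],2)]))
E
```

```text
24.55 [ 0.5362 -0.1193  0.1037] [ 0.9936  0.113  -0.0006 -0.0003] [ 0.0326  0.6404 -1.422 ] [ 0.1461  0.7397 40.6784]
```

View pics/5.png

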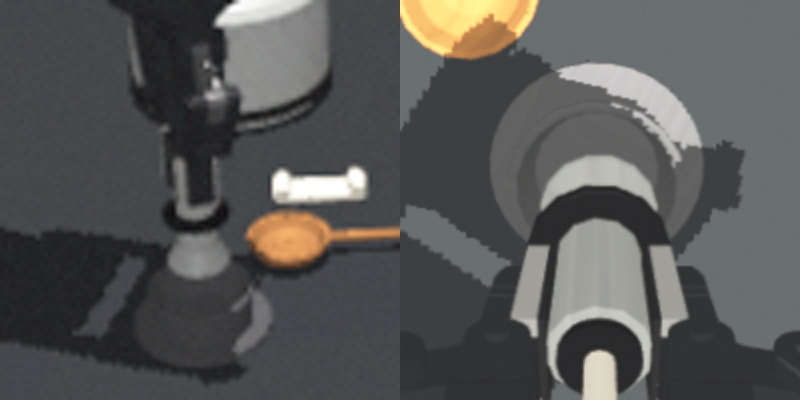

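The side crop shows the bell (200,255) over the cup, and the wrist crop shows it centred in the cup. Descending.

{"api": "step_arm", "payload": {
  "commands": [
    {"gripper": 1,"x": 0,"y": 0,"z": 5,"spin": 0},
    {"gripper": 1,"x": 0,"y": 0,"z": 6,"spin": 0},
    {"gripper": 1,"x": 0,"y": 0,"z": 6,"spin": 0},
    {"gripper": 1,"x": 0,"y": 0,"z": 6,"spin": 0},
    {"gripper": 1,"x": 0,"y": 0,"z": 5,"spin": 0},
    {"gripper": 1,"x": 0,"y": 0,"z": 4,"spin": 0},
    {"gripper": 1,"x": 0,"y": 0,"z": 3,"spin": 0},
    {"gripper": 1,"x": 0,"y": 0,"z": 2,"spin": 0},
    {"gripper": 1,"x": 0,"y": 0,"z": 0,"spin": 0},
    {"gripper": 1,"x": 0,"y": 0,"z": 0,"spin": 0}
  ]
}}

```text
time: 25.65
eef_pos: [0.5367, -0.12, 0.0675]
tcp_rot: [0.994, 0.113, 0.0, 0.0]
contact_force: [0.6, 0.1, -1.6]
opening: 0.238
finger_force: 78.5
```

{"api": "step_arm", "payload": {
  "commands": [
    {"gripper": 1,"x": 0,"y": 0,"z": 1,"spin": 0},
    {"gripper": 1,"x": 0,"y": 0,"z": 1,"spin": 0},
    {"gripper": 1,"x": 0,"y": 0,"z": 1,"spin": 0},
    {"gripper": 1,"x": 0,"y": 0,"z": 0,"spin": 0},
    {"gripper": 1,"x": 0,"y": 0,"z": 0,"spin": 0},
    {"gripper": 1,"x": 0,"y": 0,"z": 0,"spin": 0},
    {"gripper": 1,"x": 0,"y": 0,"z": 0,"spin": 0},
    {"gripper": 1,"x": 0,"y": 0,"z": 0,"spin": 0},
    {"gripper": 1,"x": 0,"y": 0,"z": 0,"spin": 0},
    {"gripper": 1,"x": 0,"y": 0,"z": 0,"spin": 0}
  ]
}}

```text
time: 26.65
eef_pos: [0.5365, -0.1199, 0.0643]
tcp_rot: [0.994, 0.113, 0.0, -0.0]
contact_force: [-0.6, 0.5, -2.1]
opening: 0.235
finger_force: 78.5
```

{"api": "step_arm", "payload": {
  "commands": [
    {"gripper": 1,"x": 0,"y": 0,"z": 0.5,"spin": 0},
    {"gripper": 1,"x": 0,"y": 0,"z": 0.5,"spin": 0},
    {"gripper": 1,"x": 0,"y": 0,"z": 0,"spin": 0},
    {"gripper": 1,"x": 0,"y": 0,"z": 0,"spin": 0},
    {"gripper": 1,"x": 0,"y": 0,"z": 0,"spin": 0},
    {"gripper": 1,"x": 0,"y": 0,"z": 0,"spin": 0},
    {"gripper": 1,"x": 0,"y": 0,"z": 0,"spin": 0},
    {"gripper": 1,"x": 0,"y": 0,"z": 0,"spin": 0},
    {"gripper": 1,"x": 0,"y": 0,"z": 0,"spin": 0},
    {"gripper": 1,"x": 0,"y": 0,"z": 0,"spin": 0}
  ]
}}

```text
time: 27.65
eef_pos: [0.5367, -0.1199, 0.0639]
tcp_rot: [0.994, 0.113, 0.0, 0.0]
contact_force: [-2.3, 1.0, 5.3]
opening: 0.238
finger_force: 78.6
```

{"api": "step_arm", "payload": {
  "commands": [
    {"gripper": 1,"x": 0,"y": 0,"z": -0.5,"spin": 0},
    {"gripper": 0.4,"x": 0,"y": 0,"z": 0,"spin": 0},
    {"gripper": 0.2,"x": 0,"y": 0,"z": 0,"spin": 0},
    {"gripper": 0,"x": 0,"y": 0,"z": 0,"spin": 0},
    {"gripper": -0.5,"x": 0,"y": 0,"z": 0,"spin": 0},
    {"gripper": -1,"x": 0,"y": 0,"z": 0,"spin": 0},
    {"gripper": -1,"x": 0,"y": 0,"z": 0,"spin": 0},
    {"gripper": -1,"x": 0,"y": 0,"z": 0,"spin": 0},
    {"gripper": -1,"x": 0,"y": 0,"z": 0,"spin": 0},
    {"gripper": -1,"x": 0,"y": 0,"z": 0,"spin": 0}
  ]
}}

```text
time: 28.65
eef_pos: [0.5365, -0.1199, 0.0639]
tcp_rot: [0.994, 0.113, 0.0, 0.0]
contact_force: [-0.2, -0.6, 1.1]
opening: 1.001
finger_force: 0.0
```

{"api": "step_arm", "payload": {
  "commands": [
    {"gripper": -1,"x": 0,"y": 0,"z": -8,"spin": 0},
    {"gripper": -1,"x": 0,"y": 0,"z": -15,"spin": 0},
    {"gripper": -1,"x": 0,"y": 0,"z": -20,"spin": 0},
    {"gripper": -1,"x": 0,"y": 0,"z": -20,"spin": 0},
    {"gripper": -1,"x": 0,"y": 0,"z": -20,"spin": 0},
    {"gripper": -1,"x": 0,"y": 0,"z": -20,"spin": 0},
    {"gripper": -1,"x": 0,"y": 0,"z": -20,"spin": 0},
    {"gripper": -1,"x": 0,"y": 0,"z": -15,"spin": 0},
    {"gripper": -1,"x": 0,"y": 0,"z": 0,"spin": 0},
    {"gripper": -1,"x": 0,"y": 0,"z": 0,"spin": 0}
  ]
}}

```text
time: 29.65
eef_pos: [0.5365, -0.1199, 0.2021]
tcp_rot: [0.994, 0.113, 0.0, 0.0]
contact_force: [0.4, -0.0, 0.7]
opening: 0.999
finger_force: 0.0
```

```bash
python3 - <<'E'
from h import *
from plant import *
import cv2
s=get_state();print(s["time"],s["eef_pos"],s["opening"],s["contact_force"])
r=lambda a,f:cv2.resize(a,None,fx=f,fy=f,interpolation=cv2.INTER_CUBIC)
a=read_camera("side")["color"][:,:,::-1];w=read_camera("wrist")["color"][:,:,::-1]
cv2.imwrite("pics/6.png",np.hstack([r(a[140:280,180:320],400/140.),r(w[90:290,180:380],2)]))
E
```

```text
29.65 [ 0.53646179 -0.11989792  0.20214392] 0.9991407624305649 [ 0.41402644 -0.00756449  0.74946273]
```

View pics/6.png

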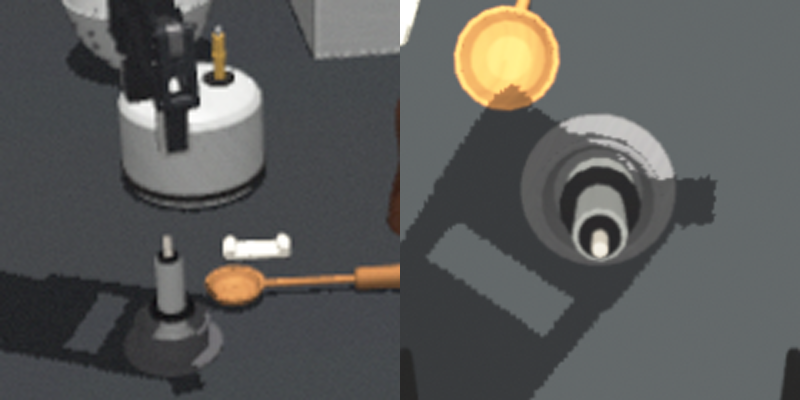

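The gauge stands upright in the cup (side crop, 172,290) with the rod out (168,245). The other items are where they were.

```bash
python3 -c "
from plant import *
print(sign_off())"
```

```text
the job is handed in; nothing more can be done
None
```

I pressed the gauge onto the keg's gas valve at about 16 N for more than a second, then stood it back upright in its cup with the rod out; the job is handed in at about 30 s, and the sign-off gave no verdict.

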